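# Isolate the analyser and check the spring gauge at its index clip

## Robot

A 6-joint arm with a two-finger parallel gripper is mounted at the origin on the work surface. World frame = base frame: x ahead of the robot, y to its left, z up, the work surface at z = 0. Lengths are in m, angles in rad, forces in N, time in s.
With the tool pointing down it reaches from about 0.275 to 0.775 m from the base axis. Payload 14.6 kg.
Tool frame: the origin (TCP) lies midway between the tips of the shut fingers; the grasp point (between the pads) lies 19 mm behind it (robot.hold_point_z is the distance from the TCP to the grasp point, in m); z points along the fingers, y is the line along which they close (so a half turn about z gives the same grasp; the last joint's range is limited). The gripper opens to 85 mm and grips with 20 to 120 N. Pads are 22 mm wide; open, the fingers measure 114 mm over their backs; the gripper's body (76 mm by 85 mm) begins 54 mm behind the grasp point. The pads swing forward as they close: fully open they stand 13 mm farther back than shut.
Start: joints at [-1.332, 0.263, -0.048, 1.259, 0, 1.415], TCP at [0.201, -0.485, 0.231] pointing down, gripper open.
Joint ranges: [-2.65, 2.65], [-0.89, 1.7], [-1.18, 1.37], [-2.13, 2.11], [-1.35, 1.29], [-3.14, 3.14]. Speed limits (rad/s): [1.89, 1.89, 2.57, 2.79, 3.14, 3.14].

## Interface

Orientations are given as a unit quaternion [x, y, z, w].
In Python, from plant import robot gives the robot as it stands.
- The arm moves only by the shell command python3 -m jog 'ROWS'. ROWS is JSON, a list of rows, each an object of numbers: "grip": the closure, from 0 (fully open) to 1 (shut); "dx", "dy", "dz": the shift along the tool's x, y, z in mm; "turn": the turn about the tool's z in rad. In form: [{"grip": .., "dx": .., "dy": .., "dz": .., "turn": ..}, ...]. A call has 1 to 10 rows; each row shifts and turns the commanded pose from where the row before left it, along the tool's axes as they then stand; what a row does not reach is not made up. A row lasts 1/10 s, in which the tool goes at most 50 mm and 8.59 degrees, less where a joint would pass 70% of its speed; a pose out of reach is approached as far as the arm can. A call is refused whole if a number of a shift passes 50 or a number of a turn 0.15, either way. A call with a gripper value outside its range is refused whole. The fingers move at their own pace and stop on an object; the grip force is fixed at half the most. Time passes only in rows, so rows that do not move let the fingers close. It gives the time, the measured TCP pose, the force, the opening and the grip force at its end, in the units of the state.
- robot.read_state(): the state, without advancing time (a new reading comes with each control period).
- robot.get_image(name): name is "side" or "top" or "wrist"; returns the picture (400x640x3 uint8, red, green, blue); there is no depth.
- robot.camera_model(name): a dict with "fx", "fy", "cx", "cy" (pixels), "position" and "rotation" of the camera in the world. Camera axes: x right, y down, z forward; pixel columns grow to the right and rows downward; lengths in m; the calibration is good to about 2 mm. The wrist camera is an equidistant fisheye: a pixel r from the principal point sees the ray r / f radians off the axis. A picture is of the moment at which its call begins: read the wrist's pose just before it. camera_model takes no time and is no camera call; for the wrist camera it gives the pose at the moment of the call.
- robot.sign_off(): hands the job in; it is judged then, once.
The state is a dict: "time": time; "joint_pos": joint angles; "qvel": joint speeds; "tau": joint torques, N m; "eef_pos": TCP position; "eef_rot": TCP orientation; "wrist_force": force on the tool from outside, world axes, zero at the start; "torque": the same for the moment, N m; "grip_width": opening from 0.0 (shut) to 1.0 (fully open); "gripper_force": force on a finger pad.
Only numpy, scipy, OpenCV 4.12 (cv2) and the standard library are available. Lean on these libraries where they do the work, as an engineer would, in place of code of your own. Each camera call takes 0.05 s, during which the arm holds its last target. There are 200 camera calls.

## Task

Ready the analyser for its spring check: first turn its rotary isolator off (handle nose from the bar mark anticlockwise to its stop at the round stud mark). Then, reaching in under the clear guard, draw out the spring gauge that has the flat paddle grip until its pointer is level with the index clip, not well past it, hold it there for two seconds, and ease it gently back fully home without letting it snap back. Do not shift the clip, pull the ball-knob gauge or disturb anything else on the bench.

Things in the scene. Friction and masses are not known exactly. Their poses are not given: they have to be found in the camera images.
- isolator (a joint): rotary isolator handle, radians: 0 = on (its start), 1.047 = off (60 degrees anticlockwise seen from above); stops at both ends, stays where it is left, friction 0.10 N m. At 0.97 or more it counts as off
- iso_grip (a point): isolator handle: black upright bar, 56 mm long (its own x) x 14 mm thick (its own y) x 30 mm tall, with a small nose and a white line towards its own -x end, turning about the vertical through this point. The point is on the axis, 82 mm above the table, 12 mm below the bar's top; the round collar on the box's top is 61 mm above the table. Grip it across the 14 mm
- isolator_box: grey box fixed on the bench, 95 x 95 x 55 mm, origin under its centre; it carries the handle. On its top a white raised bar mark (on) and a white round stud mark (off) lie 41 mm from the axis, towards its own -x side: bar towards +y, stud towards -y. It stands at the left or right front of the table, the vortex mixer on the other side
- stand: fixed gauge stand; its own y runs along the gauges and is their drawing direction (+y, to the robot's left). Origin on the table, under the line of the gauges, which is at own x = 0. Base plate 150 x 520 x 12 mm, own x from -40 to +110 mm; two posts at own x = 98 mm, y = +-235 mm, carry the guard
- guard_edge (a point): middle of the lower front edge of the clear horizontal splash guard, 185 mm above the table; stand's axes. Plate 520 mm long, 5 mm thick, reaching 114 mm back from here; this edge is 4 mm nearer the robot than the gauges' line (own x = 0). No room for a gripper straight above a grip: come from the robot's side, the tool leaning back 30 to 40 degrees
- gauge: the paddle gauge, fixed on the stand, with the same axes as the stand; origin under it on the base plate, 12 mm above the table. White square housing 36 x 110 x 36 mm, own y from -60 to +50 mm, top 82 mm above the table, with a black slot and tick lines 10 mm apart on top. It is in the left or the right place on the stand; the ball-knob gauge is in the other, their origins 275 mm apart
- draw (a joint): how far the paddle gauge is drawn out, m: 0 = home (against its stop), at most 0.075; grows along the gauge's +y. A spring pulls it home: 2.7 N at home, 8.1 N at 0.06; it snaps back if let go. Mass 80 g
- paddle (a point): grip point of the grey paddle, an upright tab 26 mm (own x) x 14 mm (own y) x 58 mm tall: 100 mm above the table, 14 mm below its top. A 10 mm round steel stem joins it 64 mm above the table (room for fingertips down to 72 mm). At home its back face is 50 mm from the housing's end. Gauge's axes; grip it across the 14 mm, fingers before and behind it along the drawing direction
- pointer (a point): tip of the gauge's black pointer blade, 3 mm thick, on top of the housing, 92 mm above the table, on the robot's side of the slot; moves with the paddle, always 152 mm behind the paddle's centre along own y
- clip (a joint): place of the index clip along the housing, m: the value that draw has when pointer and clip are level; held by 2 N of friction
- clip_tip (a point): tip of the brass index clip's 3 mm blade, on top of the housing, on the far side of the slot; block 12 mm wide and tall. The pointer is level with it when both have the same own y (within 4 mm)
- draw2 (a joint): how far the ball-knob gauge is drawn out, m; stays home (0)
- ball (a point): centre of the 30 mm ball on a stalk of the other gauge (round aluminium housing 38 mm thick), 100 mm above the table; leave alone
- mixer: vortex mixer, fixed, 100 x 95 mm, 68 mm tall; origin under its centre; bystander. Tall fixed equipment elsewhere: analyser at the back right (beyond x = 0.63, y from -0.36 outward, 220 mm tall), microscope at the back left (beyond x = 0.57, y from 0.52 outward), pipette rack far left beside the robot (y from 0.53 outward)
- canister: loose white test-strip canister, 44 mm across, 100 mm tall, in front of the stand; origin under its centre; bystander
- dish: loose glass dish, 64 mm across, 16 mm tall, in front of the stand; bystander
- slide_box: loose slide box 82 x 32 x 30 mm, in front of the stand; bystander
- beaker: loose glass beaker, 60 mm across, 75 mm tall, standing on the base plate behind the gauges, under the guard; bystander
- vial: loose amber vial, 32 mm across, 60 mm tall, at the left of the stand; origin under its centre; bystander
- pipette: loose pipette lying at the left end of the stand, 215 mm long (along its own x), 24 mm thick; bystander
There are look-alikes about, which are no part of the job. Leave any pink look-alike of the isolator_box alone.

How it is judged:
On the way, in this order (a step that is already met when the one before it is completed fails the run):
1. the isolator is turned off while the gauge is still home (value of joint isolator above 0.97 rad and value of joint draw below 0.003 m), for 0.2 s.
2. the paddle gauge is drawn out, its pointer level with the clip within 4 mm, and held there for at least 1.5 s (y of pointer in the frame of clip_tip between -0.004 and 0.004 m and value of joint isolator above 0.97 rad), for 1.5 s.
3. the gauge is eased back home (all of step 1), for 0.2 s.
At the end, for the whole second after the job is handed in: isolator handle off (0.97 rad or more), both gauges home (within 3 mm), clip where it was (within 5 mm), the robot touching nothing (all of step 3 and value of joint draw2 below 0.003 m and distance of clip_tip from where it was at the start of the episode below 0.005 m and not (contact force between the fingers and anything else above 0.2 N)).
It fails at once if a gauge snaps back (moves home faster than 0.3 m/s) (velocity of joint draw below -0.3 m/s).
It fails at once if the gauge is drawn out (over 10 mm) while the isolator is not off (value of joint draw above 0.01 m and value of joint isolator below 0.9 rad).
It fails at once if the pointer is drawn well past the clip (over 12 mm) (y of pointer in the frame of clip_tip above 0.012 m).
It fails at once if the index clip is shifted by more than 5 mm, or the ball-knob gauge is pulled out more than 8 mm (distance of clip_tip from where it was at the start of the episode above 0.005 m or value of joint draw2 above 0.008 m).
It fails at once if a loose bystander is moved more than 20 mm or tipped (distance of any of canister, dish, slide_box, beaker, vial, pipette from where it was at the start of the episode above 0.02 m or angle between any of canister, dish, slide_box, beaker, vial's own z axis and vertical above 0.5 rad).
It also fails if it takes over 64 s, if anything falls off the work surface, if the arm or the gripper's body presses on something with over 40 N, if the wrist force passes 120 N, or if a joint passes its speed limit or range.

## Working session

There is one attempt and no reset: what is moved stays moved. The work goes in short steps, Python scripts to look and compute and a shell command to move; the robot and the scene stay as the last step left them, time stands still between calls to the robot, and variables do not carry over. Pictures are saved under pics/ and viewed, at most 10 in all, crops included, and the job is handed in when it is done.

```bash
mkdir -p pics; ls; python3 - <<'E'
from plant import robot
import cv2
for n in("top","side"):
    im=robot.get_image(n); cv2.imwrite(f"pics/{n}0.png",im[:,:,::-1])
    m=robot.camera_model(n); print(n,m)
s=robot.read_state(); print(s['time'],s['eef_pos'],s['eef_rot'],s['grip_width'])
E
```

```text
pics
top {'fx': 446.36224464601355, 'fy': 446.36224464601355, 'cx': 321.2810670847059, 'cy': 187.03594682491115, 'position': array([0.39735402, 0.09895785, 1.40147128]), 'rotation': array([-0.70247352,  0.71054124, -0.03356318,  0.02314322])}
side {'fx': 441.88214045705826, 'fy': 441.88214045705826, 'cx': 320.4994348894874, 'cy': 208.89114004812606, 'position': array([-0.1324607 ,  0.90876726,  0.9429201 ]), 'rotation': array([-0.2920054 ,  0.85358008, -0.4108035 ,  0.13181192])}
0.1 [ 0.2013869  -0.48458824  0.2308752 ] [ 9.80677216e-01  1.95632271e-01 -5.56438083e-06 -4.61969015e-04] 1.0000658524956554
```

View pics/top0.png

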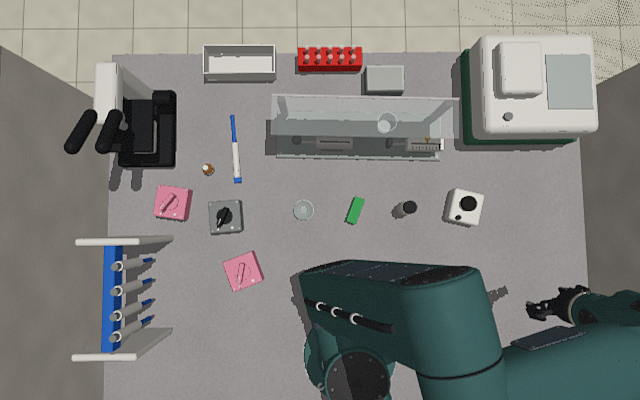

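View pics/side0.png

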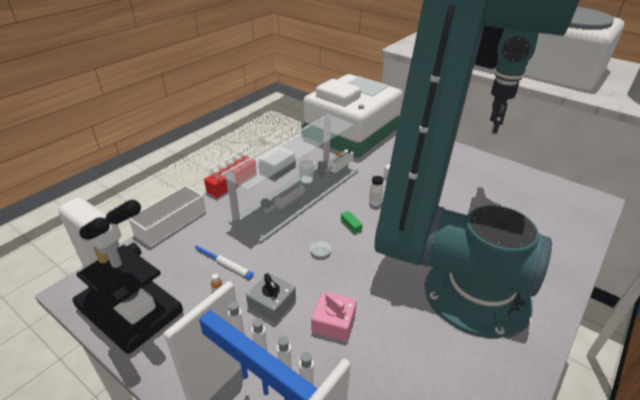

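```bash
cat > h.py <<'E'
import numpy as np, cv2
from scipy.spatial.transform import Rotation as R
from plant import robot
def ray(n,u,v,m=None):
    m=m or robot.camera_model(n)
    a,b=(u-m['cx'])/m['fx'],(v-m['cy'])/m['fy']
    if n=='wrist':
        r=np.hypot(a,b); s=np.sin(r)/max(r,1e-9); d=np.array([a*s,b*s,np.cos(r)])
    else: d=np.array([a,b,1])
    return np.array(m['position']),R.from_quat(m['rotation']).apply(d)
def at(n,u,v,z,m=None):
    p,d=ray(n,u,v,m); return p+d*(z-p[2])/d[2]
def pix(n,p,m=None):
    m=m or robot.camera_model(n)
    c=R.from_quat(m['rotation']).inv().apply(np.array(p)-m['position'])
    if n=='wrist':
        r=np.hypot(c[0],c[1]);k=np.arctan2(r,c[2])/max(r,1e-9);a,b=c[0]*k,c[1]*k
    else: a,b=c[0]/c[2],c[1]/c[2]
    return np.array([m['cx']+m['fx']*a,m['cy']+m['fy']*b])
E
python3 - <<'E'
import cv2,numpy as np
i=cv2.imread('pics/top0.png')
a=cv2.resize(i[85:165,262:462],None,fx=4,fy=4,interpolation=cv2.INTER_CUBIC)
b=cv2.resize(i[180:250,190:260],None,fx=4,fy=4,interpolation=cv2.INTER_CUBIC)
c=cv2.resize(i[180:250,385:500],None,fx=4,fy=4,interpolation=cv2.INTER_CUBIC)
o=np.zeros((600,800,3),np.uint8);o[:320]=a;o[320:600,:280]=b;o[320:600,300:760]=c
cv2.imwrite('pics/crop1.png',o)
E
```

```text
(no output)
```

View pics/crop1.png

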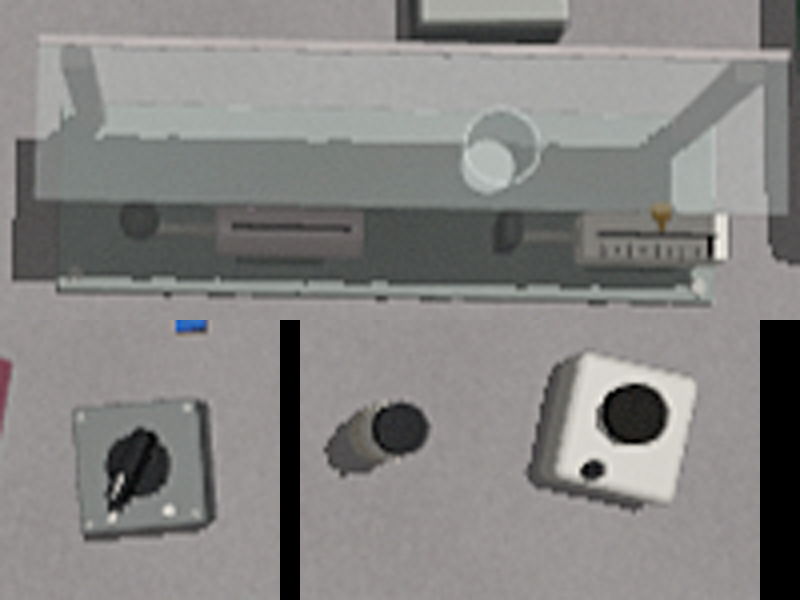

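```bash
python3 - <<'E'
from h import *
A=lambda u,v,z:at('top',262+u/4-.4,85+v/4-.4,z)
B=lambda u,v,z:at('top',190+u/4-.4,180+(v-320)/4-.4,z)
g1,g2=A(36,198,.185),A(785,213,.185);print('guard',g1,g2,np.degrees(np.arctan2(*(g1-g2)[:2])))
b1,b2=A(57,292,.012),A(710,302,.012);print('base',b1,b2,np.degrees(np.arctan2(*(b1-b2)[:2])))
for n,u,v,z in [('padtop',508,230,.114),('ball',140,220,.1),('clip',661,218,.092),('pointer',711,243,.092),('hous L',578,240,.082),('hous R',727,238,.082)]: print(n,A(u,v,z))
for n,u,v,z in [('collar',138,466,.061),('bar',112,518,.057),('stud',168,510,.057),('TL',75,410,.055),('TR',207,400,.055),('BL',84,538,.055),('BR',213,527,.055),('h1',150,432,.094),('h2',117,500,.09)]: print(n,B(u,v,z))
print('canister',at('top',405,207,.1),'slide',at('top',355,210,.03),'dish',at('top',303,210,.016), 'vial',at('top',208,169,.06))
for c in [(75,410),(207,400)]:pass
E
```

```text
guard [0.64292775 0.21836775 0.185     ] [ 0.62767449 -0.29967358  0.185     ] 1.6865355285693844
base [0.60307029 0.21913127 0.012     ] [ 0.59004577 -0.29442752  0.012     ] 1.45278411286459
padtop [ 0.63042339 -0.11908146  0.114     ]
ball [0.6429634  0.15022294 0.1       ]
clip [ 0.64237217 -0.23723794  0.092     ]
pointer [ 0.6232003  -0.27399702  0.092     ]
hous L [ 0.62814617 -0.17688309  0.082     ]
hous R [ 0.62860132 -0.28902165  0.082     ]
collar [0.42103419 0.36998908 0.061     ]
bar [0.38254192 0.38995994 0.057     ]
stud [0.38799196 0.34824926 0.057     ]
TL [0.46372338 0.41865395 0.055     ]
TR [0.47013665 0.31967189 0.055     ]
BL [0.3678834  0.41116087 0.055     ]
BR [0.37489017 0.31496801 0.055     ]
h1 [0.44511622 0.35471988 0.094     ]
h2 [0.39594007 0.37926704 0.09      ]
canister [ 0.44068636 -0.16486642  0.1       ] slide [ 0.43557205 -0.02471909  0.03      ] dish [0.43783077 0.13537795 0.016     ] vial [0.5633266 0.4193397 0.06     ]
```

Isolator candidates: the grey box at (226,216) is the real one. The pink look-alikes at (172,203) and (243,271) and the mixer at (463,207) are rejected. The paddle gauge is the square ticked housing on the right at (425,143), with its paddle at (389,143), clip at (427,139) and pointer at (440,145). The ball gauge is on the left, ball at (297,140), so I leave it alone. The handle nose is at the bar mark, lower-left.

```bash
python3 -m jog '[{"turn":-0.15},{"turn":-0.15},{"turn":-0.15},{"turn":-0.15},{"turn":-0.15},{"turn":-0.15},{"turn":-0.15},{"turn":-0.15},{"turn":-0.15},{"turn":-0.15}]' && python3 -m jog '[{"turn":-0.15},{"turn":-0.15},{"turn":-0.15},{"turn":-0.15},{"turn":-0.15},{"turn":-0.04},{"dy":30,"dx":6},{"dy":35,"dx":8},{"dy":35,"dx":8},{"dy":35,"dx":8}]' && python3 -m jog '[{"dy":35,"dx":7},{"dy":35,"dx":7},{"dy":35,"dx":7},{"dy":35,"dx":7},{"dy":35,"dx":7},{"dy":35,"dx":7},{"dy":35,"dx":7},{"dy":35,"dx":7},{"dy":35,"dx":7},{"dy":35,"dx":7}]'
python3 -c "
from h import *
s=robot.read_state();print(s['eef_pos'],R.from_quat(s['eef_rot']).as_matrix(),s['joint_pos'])"
```

```text
[ 0.2013869  -0.48458824  0.2308752 ] [[ 9.23456029e-01  3.83704216e-01 -1.91665818e-04]
 [ 3.83704226e-01 -9.23455602e-01  9.03907830e-04]
 [ 1.69838372e-04 -9.08262120e-04 -9.99999573e-01]] [-1.33230247e+00  2.63480454e-01 -4.88603796e-02  1.25937909e+00
  2.72979369e-05  1.41548586e+00]invalid input
```

```bash
python3 -m jog '[{"grip":0,"dx":0,"dy":0,"dz":0,"turn":-0.15}]'; python3 -m jog --help | head; 
```

```text
time: 0.2
eef_pos: [0.2014, -0.4846, 0.231]
eef_rot: [0.963, 0.269, 0.0, -0.0]
wrist_force: [-0.2, 0.1, -0.2]
grip_width: 0.999
gripper_force: 0.0invalid input: not JSON, or not a number
```

```bash
python3 -m jog '[{"grip":0,"dx":0,"dy":0,"dz":0,"turn":-0.15},{"grip":0,"dx":0,"dy":0,"dz":0,"turn":-0.15},{"grip":0,"dx":0,"dy":0,"dz":0,"turn":-0.15},{"grip":0,"dx":0,"dy":0,"dz":0,"turn":-0.15},{"grip":0,"dx":0,"dy":0,"dz":0,"turn":-0.15},{"grip":0,"dx":0,"dy":0,"dz":0,"turn":-0.15},{"grip":0,"dx":0,"dy":0,"dz":0,"turn":-0.15},{"grip":0,"dx":0,"dy":0,"dz":0,"turn":-0.15},{"grip":0,"dx":0,"dy":0,"dz":0,"turn":-0.15},{"grip":0,"dx":0,"dy":0,"dz":0,"turn":-0.15}]' >/dev/null && python3 -m jog '[{"grip":0,"dx":0,"dy":0,"dz":0,"turn":-0.15},{"grip":0,"dx":0,"dy":0,"dz":0,"turn":-0.15},{"grip":0,"dx":0,"dy":0,"dz":0,"turn":-0.15},{"grip":0,"dx":0,"dy":0,"dz":0,"turn":-0.15},{"grip":0,"dx":0,"dy":0,"dz":0,"turn":-0.04},{"grip":0,"dx":6,"dy":30,"dz":0,"turn":0},{"grip":0,"dx":8,"dy":35,"dz":0,"turn":0},{"grip":0,"dx":8,"dy":35,"dz":0,"turn":0},{"grip":0,"dx":8,"dy":35,"dz":0,"turn":0},{"grip":0,"dx":8,"dy":35,"dz":0,"turn":0}]' && python3 -m jog '[{"grip":0,"dx":7,"dy":35,"dz":0,"turn":0},{"grip":0,"dx":7,"dy":35,"dz":0,"turn":0},{"grip":0,"dx":7,"dy":35,"dz":0,"turn":0},{"grip":0,"dx":7,"dy":35,"dz":0,"turn":0},{"grip":0,"dx":7,"dy":35,"dz":0,"turn":0},{"grip":0,"dx":7,"dy":35,"dz":0,"turn":0},{"grip":0,"dx":7,"dy":35,"dz":0,"turn":0},{"grip":0,"dx":7,"dy":35,"dz":0,"turn":0},{"grip":0,"dx":7,"dy":35,"dz":0,"turn":0},{"grip":0,"dx":7,"dy":35,"dz":0,"turn":0}]'
python3 -c "
from h import *
s=robot.read_state();p=s['eef_pos'];M=R.from_quat(s['eef_rot']).as_matrix();print(p,s['joint_pos']);print(M);print(M.T@(np.array([.42,.368,.2])-p))"
```

```text
time: 2.2
eef_pos: [0.2425, -0.314, 0.231]
eef_rot: [0.227, 0.974, 0.0, -0.0]
wrist_force: [0.4, -0.3, -0.2]
grip_width: 1.001
gripper_force: 0.0
time: 3.2
eef_pos: [0.3343, 0.0309, 0.2313]
eef_rot: [0.227, 0.974, 0.0, 0.0]
wrist_force: [1.2, -1.4, -0.0]
grip_width: 1.002
gripper_force: 0.0
[0.33431197 0.03093437 0.23128405] [-1.52000606e-01 -6.52828190e-02 -4.28008472e-01  1.20789617e+00
 -7.46512388e-06  3.05774579e-01]
[[-8.97037967e-01  4.41953455e-01  1.71361357e-04]
 [ 4.41953456e-01  8.97037982e-01 -3.38016996e-05]
 [-1.68656424e-04  4.54123361e-05 -9.99999985e-01]]
[0.07210718 0.34022938 0.03128734]
```

```bash
python3 -m jog '[{"grip":0,"dx":7,"dy":34,"dz":3,"turn":0},{"grip":0,"dx":7,"dy":34,"dz":3,"turn":0},{"grip":0,"dx":7,"dy":34,"dz":3,"turn":0},{"grip":0,"dx":7,"dy":34,"dz":3,"turn":0},{"grip":0,"dx":7,"dy":34,"dz":3,"turn":0},{"grip":0,"dx":7,"dy":34,"dz":3,"turn":0},{"grip":0,"dx":7,"dy":34,"dz":3,"turn":0},{"grip":0,"dx":7,"dy":34,"dz":3,"turn":0},{"grip":0,"dx":7,"dy":34,"dz":3,"turn":0},{"grip":0,"dx":7,"dy":34,"dz":3,"turn":0}]' >/dev/null; python3 -m jog '[{"grip":0,"dx":0,"dy":0,"dz":0,"turn":0},{"grip":0,"dx":0,"dy":0,"dz":0,"turn":0}]'
python3 - <<'E'
from h import *
s=robot.read_state();m=robot.camera_model('wrist');im=robot.get_image('wrist')
p=s['eef_pos'];M=R.from_quat(s['eef_rot']).as_matrix();print(p)
import pickle;pickle.dump((m,s),open('w1.pkl','wb'))
cv2.imwrite('pics/w1.png',im[:,:,::-1]);print(m)
print(pix('wrist',[.42,.368,.061],m),pix('wrist',p+.0*M[:,2],m))
E
```

```text
time: 4.4
eef_pos: [0.4215, 0.3655, 0.2006]
eef_rot: [0.226, 0.974, -0.001, -0.0]
wrist_force: [-1.1, 0.0, -0.3]
grip_width: 1.002
gripper_force: 0.0
[0.42153617 0.36553339 0.20061906]
{'fx': 309.70691628693146, 'fy': 309.70691628693146, 'cx': 323.60295317738763, 'cy': 200.08897230525847, 'position': array([0.35923226, 0.39665743, 0.34302237]), 'rotation': array([0.84090394, 0.5237849 , 0.07135346, 0.11592509])}
[325.19750645 187.93264007] [323.12287865 256.38231471]
```

View pics/w1.png

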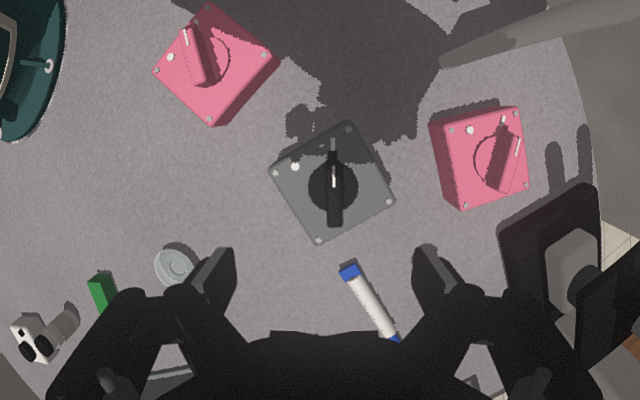

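The wrist view shows the grey box and its collar, centred at about (333,188). The handle stands nearly vertical in the picture, from (333,152) to (335,226), with the stud mark at (295,167). The vial is hidden.

```bash
python3 - <<'E'
from h import *
import pickle
m,s=pickle.load(open('w1.pkl','rb'))
p=s['eef_pos'];M=R.from_quat(s['eef_rot']).as_matrix()
c=at('wrist',332.5,188,.061,m);print(c)
k=[at('wrist',*q,.055,m) for q in[(270,172),(350,122),(395,201),(318,244)]];print(np.mean(k,0),k[0]-k[1],k[3]-k[2],k[0]-k[3])
h=at('wrist',334.5,152,.094,m)-at('wrist',335,226,.094,m);print(h,np.degrees(np.arctan2(h[1],h[0])))
print('x ang',np.degrees(np.arctan2(M[1,0],M[0,0])))
for q in (c,np.mean(k,0)): print(M.T@(q-p)*1000)
E
```

```text
[0.42306894 0.37410913 0.061     ]
[0.4231581  0.37529799 0.055     ] [ 0.00888722 -0.08847749  0.        ] [ 0.00716025 -0.08810529  0.        ] [-0.08646389 -0.00815538  0.        ]
[-0.05729387  0.02706749  0.        ] 154.7124244459924
x ang 153.83074657332702
[  2.32177454   8.54526346 139.61003269]
[  2.76243193   9.65899555 145.60892892]
```

```bash
python3 -m jog '[{"grip":0,"dx":1,"dy":3,"dz":25,"turn":-0.01},{"grip":0,"dx":1,"dy":3,"dz":25,"turn":0},{"grip":0,"dx":0,"dy":0,"dz":25,"turn":0},{"grip":0,"dx":0,"dy":0,"dz":0,"turn":0},{"grip":0,"dx":0,"dy":0,"dz":0,"turn":0}]'
python3 - <<'E'
from h import *
s=robot.read_state();m=robot.camera_model('wrist');im=robot.get_image('wrist')
import pickle;pickle.dump((m,s),open('w2.pkl','wb'))
cv2.imwrite('pics/w2.png',im[:,:,::-1])
E
```

```text
time: 4.95
eef_pos: [0.4227, 0.3709, 0.1271]
eef_rot: [0.222, 0.975, -0.0, -0.0]
wrist_force: [1.3, -0.9, 0.7]
grip_width: 0.999
gripper_force: 0.0
```

View pics/w2.png

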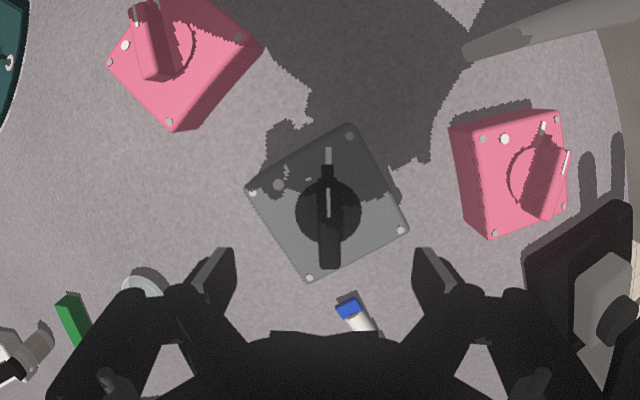

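The collar is centred at about (328,211) between the fingers, and the bar is vertical in the picture at x≈329.

```bash
python3 - <<'E'
from h import *
import pickle
m,s=pickle.load(open('w2.pkl','rb'))
p=s['eef_pos'];M=R.from_quat(s['eef_rot']).as_matrix()
c=at('wrist',328,211,.061,m);print(c,M.T@(c-p)*1000)
c=at('wrist',329,268,.094,m);print(c,M.T@(c-p)*1000)
c=at('wrist',329,188,.094,m);print(c,M.T@(c-p)*1000)
E
```

```text
[0.4212521  0.37528603 0.061     ] [ 3.17193698  3.3443388  66.12781007]
[0.44640046 0.36356551 0.094     ] [-24.57039869   3.68452584  33.12693244]
[0.39911904 0.38599382 0.094     ] [27.76005156  3.39135888 33.12854636]
```

```bash
python3 -m jog '[{"grip":0,"dx":1,"dy":2,"dz":20,"turn":0},{"grip":0,"dx":1,"dy":1.5,"dz":20,"turn":0},{"grip":0,"dx":0,"dy":0,"dz":17,"turn":0},{"grip":0.5,"dx":0,"dy":0,"dz":0,"turn":0},{"grip":1,"dx":0,"dy":0,"dz":0,"turn":0},{"grip":1,"dx":0,"dy":0,"dz":0,"turn":0},{"grip":1,"dx":0,"dy":0,"dz":0,"turn":0},{"grip":1,"dx":0,"dy":0,"dz":0,"turn":0}]'; python3 -m jog '[{"grip":1,"dx":0,"dy":0,"dz":0,"turn":0},{"grip":1,"dx":0,"dy":0,"dz":0,"turn":0},{"grip":1,"dx":0,"dy":0,"dz":0,"turn":0}]'
```

```text
time: 5.8
eef_pos: [0.4222, 0.375, 0.07]
eef_rot: [0.222, 0.975, -0.001, 0.0]
wrist_force: [-11.8, -22.4, 44.4]
grip_width: 0.151
gripper_force: 61.1
time: 6.1
eef_pos: [0.4222, 0.3749, 0.0702]
eef_rot: [0.222, 0.975, -0.001, 0.0]
wrist_force: [-4.1, -8.2, 13.6]
grip_width: 0.152
gripper_force: 59.4
```

```bash
python3 -m jog '[{"grip":1,"dx":0,"dy":0,"dz":-1,"turn":-0.05},{"grip":1,"dx":0,"dy":0,"dz":0,"turn":-0.1},{"grip":1,"dx":0,"dy":0,"dz":0,"turn":-0.1},{"grip":1,"dx":0,"dy":0,"dz":0,"turn":-0.1},{"grip":1,"dx":0,"dy":0,"dz":0,"turn":-0.1},{"grip":1,"dx":0,"dy":0,"dz":0,"turn":-0.1}]'; python3 -m jog '[{"grip":1,"dx":0,"dy":0,"dz":0,"turn":-0.1},{"grip":1,"dx":0,"dy":0,"dz":0,"turn":-0.1},{"grip":1,"dx":0,"dy":0,"dz":0,"turn":-0.1},{"grip":1,"dx":0,"dy":0,"dz":0,"turn":-0.1},{"grip":1,"dx":0,"dy":0,"dz":0,"turn":-0.06},{"grip":1,"dx":0,"dy":0,"dz":0,"turn":0},{"grip":1,"dx":0,"dy":0,"dz":0,"turn":0}]'; python3 -c "
from plant import robot
s=robot.read_state();print(s['torque'],s['joint_pos'])"
```

```text
time: 6.7
eef_pos: [0.4219, 0.3737, 0.0703]
eef_rot: [-0.053, 0.999, -0.002, -0.0]
wrist_force: [-1.2, -14.7, 4.0]
grip_width: 0.15
gripper_force: 60.7
time: 7.4
eef_pos: [0.4221, 0.3728, 0.0703]
eef_rot: [-0.277, 0.961, -0.003, -0.001]
wrist_force: [0.9, -19.5, 5.7]
grip_width: 0.153
gripper_force: 60.9
[-3.90661012 -0.18642575  0.05222634] [ 0.5811975   0.42573594 -0.25764445  0.89064212 -0.00485536  0.02025945]
```

```bash
python3 -m jog '[{"grip":1,"dx":0,"dy":0,"dz":0,"turn":-0.03},{"grip":1,"dx":0,"dy":0,"dz":0,"turn":-0.03},{"grip":1,"dx":0,"dy":0,"dz":0,"turn":-0.02},{"grip":1,"dx":0,"dy":0,"dz":0,"turn":0}]'; python3 -c "
from plant import robot
s=robot.read_state();print(s['torque'],s['joint_pos'])"
```

```text
time: 7.8
eef_pos: [0.4222, 0.3727, 0.0703]
eef_rot: [-0.315, 0.949, -0.003, -0.001]
wrist_force: [0.4, -21.1, 5.5]
grip_width: 0.154
gripper_force: 62.9
[-3.93839059 -0.1593657  -1.07068915] [ 0.58101706  0.42572117 -0.2576382   0.8907112  -0.00494095 -0.05919443]
```

```bash
python3 -m jog '[{"grip":0,"dx":0,"dy":0,"dz":0,"turn":0},{"grip":0,"dx":0,"dy":0,"dz":0,"turn":0},{"grip":0,"dx":0,"dy":0,"dz":0,"turn":0},{"grip":0,"dx":0,"dy":0,"dz":0,"turn":0},{"grip":0,"dx":0,"dy":0,"dz":-20,"turn":0},{"grip":0,"dx":0,"dy":0,"dz":-40,"turn":0},{"grip":0,"dx":0,"dy":0,"dz":-40,"turn":0},{"grip":0,"dx":0,"dy":0,"dz":-40,"turn":0},{"grip":0,"dx":0,"dy":0,"dz":-40,"turn":0.1},{"grip":0,"dx":0,"dy":0,"dz":-40,"turn":0.1}]'; python3 -m jog '[{"grip":0,"dx":0,"dy":0,"dz":-30,"turn":0.12},{"grip":0,"dx":0,"dy":0,"dz":-20,"turn":0.12},{"grip":0,"dx":0,"dy":0,"dz":0,"turn":0.12},{"grip":0,"dx":0,"dy":0,"dz":0,"turn":0.108},{"grip":0,"dx":0,"dy":0,"dz":0,"turn":0}]'; python3 - <<'E'
from h import *
s=robot.read_state();M=R.from_quat(s['eef_rot']).as_matrix();p=s['eef_pos'];print(s['joint_pos'],M.round(3));print(M.T@(np.array([.62,-.02,.34])-p)*1000)
im=robot.get_image('top');cv2.imwrite('pics/crop2.png',cv2.resize(im[170:260,180:270,::-1],None,fx=5,fy=5,interpolation=cv2.INTER_CUBIC))
E
```

```text
time: 8.8
eef_pos: [0.4221, 0.3756, 0.2922]
eef_rot: [-0.218, 0.976, 0.0, 0.0]
wrist_force: [0.7, -0.1, -0.7]
grip_width: 1.001
gripper_force: 0.0
time: 9.3
eef_pos: [0.4224, 0.3757, 0.3404]
eef_rot: [0.014, 1.0, 0.0, 0.0]
wrist_force: [-0.1, -0.3, -0.2]
grip_width: 1.003
gripper_force: 0.0
[5.82839740e-01 3.33641528e-01 3.48390545e-01 1.58529537e+00
 5.07043394e-05 6.10134571e-01] [[-1.     0.027  0.   ]
 [ 0.027  1.     0.   ]
 [-0.     0.    -1.   ]]
[-2.08338967e+02 -3.90186049e+02  3.45342022e-01]
```

View pics/crop2.png

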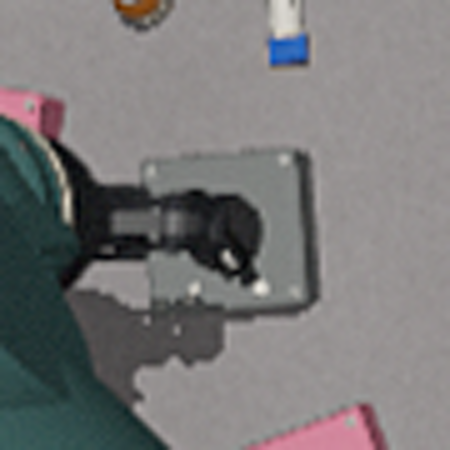

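The handle nose now points at the round stud mark at crop (262,287), so the isolator is off. Rows offer no tilt directly, so I'll see what the arm does at the limit of its reach, high above the bench.

```bash
python3 -m jog '[{"grip":0,"dx":-21,"dy":-39,"dz":0,"turn":0},{"grip":0,"dx":-21,"dy":-39,"dz":0,"turn":0},{"grip":0,"dx":-21,"dy":-39,"dz":0,"turn":0},{"grip":0,"dx":-21,"dy":-39,"dz":0,"turn":0},{"grip":0,"dx":-21,"dy":-39,"dz":0,"turn":0},{"grip":0,"dx":-21,"dy":-39,"dz":0,"turn":0},{"grip":0,"dx":-21,"dy":-39,"dz":0,"turn":0},{"grip":0,"dx":-21,"dy":-39,"dz":0,"turn":0},{"grip":0,"dx":-21,"dy":-39,"dz":0,"turn":0},{"grip":0,"dx":-21,"dy":-39,"dz":0,"turn":0}]'; python3 -m jog '[{"grip":0,"dx":-40,"dy":0,"dz":0,"turn":0},{"grip":0,"dx":-40,"dy":0,"dz":0,"turn":0},{"grip":0,"dx":-40,"dy":0,"dz":0,"turn":0},{"grip":0,"dx":-40,"dy":0,"dz":0,"turn":0},{"grip":0,"dx":-40,"dy":0,"dz":0,"turn":0},{"grip":0,"dx":-40,"dy":0,"dz":0,"turn":0}]'; python3 - <<'E'
from h import *
s=robot.read_state();M=R.from_quat(s['eef_rot']).as_matrix();p=s['eef_pos'];print(s['joint_pos'],M.round(3))
E
```

```text
time: 10.35
eef_pos: [0.6227, -0.0214, 0.3403]
eef_rot: [0.011, 1.0, 0.0, 0.0]
wrist_force: [0.5, 0.1, 0.2]
grip_width: 0.999
gripper_force: 0.0
time: 10.95
eef_pos: [0.7319, -0.0228, 0.3313]
eef_rot: [0.011, 1.0, 0.007, -0.02]
wrist_force: [1.3, 0.4, -0.5]
grip_width: 1.002
gripper_force: 0.0
[-0.14533335  0.86773057  1.3626158   2.10656677  0.00801223 -0.12269655] [[-0.999  0.023 -0.039]
 [ 0.023  1.     0.014]
 [ 0.04   0.013 -0.999]]
```

```bash
python3 -m jog '[{"grip":0,"dx":0,"dy":0,"dz":-40,"turn":0},{"grip":0,"dx":0,"dy":0,"dz":-40,"turn":0},{"grip":0,"dx":0,"dy":0,"dz":-40,"turn":0},{"grip":0,"dx":0,"dy":0,"dz":-40,"turn":0},{"grip":0,"dx":0,"dy":0,"dz":-40,"turn":0}]'; python3 - <<'E'
from h import *
s=robot.read_state();M=R.from_quat(s['eef_rot']).as_matrix();p=s['eef_pos'];print(s['joint_pos'],M.round(3))
E
```

```text
time: 11.45
eef_pos: [0.6943, -0.022, 0.4478]
eef_rot: [0.012, 0.998, -0.003, 0.061]
wrist_force: [-0.2, -0.3, 0.1]
grip_width: 1.0
gripper_force: 0.0
[-0.15342838  0.70565569  1.36730275  2.10988249  0.01116814 -0.12876933] [[-0.992  0.024  0.123]
 [ 0.024  1.    -0.008]
 [-0.123 -0.005 -0.992]]
```

```bash
python3 -m jog '[{"grip":0,"dx":-10,"dy":0,"dz":-45,"turn":0},{"grip":0,"dx":-10,"dy":0,"dz":-45,"turn":0},{"grip":0,"dx":-10,"dy":0,"dz":-45,"turn":0},{"grip":0,"dx":-10,"dy":0,"dz":-45,"turn":0},{"grip":0,"dx":-10,"dy":0,"dz":-45,"turn":0},{"grip":0,"dx":-10,"dy":0,"dz":-45,"turn":0},{"grip":0,"dx":-10,"dy":0,"dz":-45,"turn":0},{"grip":0,"dx":-10,"dy":0,"dz":-45,"turn":0},{"grip":0,"dx":-10,"dy":0,"dz":-45,"turn":0},{"grip":0,"dx":-10,"dy":0,"dz":-45,"turn":0}]'; python3 - <<'E'
from h import *
s=robot.read_state();M=R.from_quat(s['eef_rot']).as_matrix();p=s['eef_pos'];print(s['joint_pos'],M.round(3),np.degrees(np.arcsin(M[0,2])))
E
```

```text
time: 12.45
eef_pos: [0.5703, -0.0098, 0.6507]
eef_rot: [0.012, 0.975, -0.02, 0.219]
wrist_force: [0.6, -0.8, -0.3]
grip_width: 1.002
gripper_force: 0.0
[-0.17530175  0.38468363  1.36728605  2.10993181  0.03029756 -0.14308636] [[-0.903  0.033  0.428]
 [ 0.015  0.999 -0.045]
 [-0.429 -0.034 -0.903]] 25.314519997217566
```

```bash
python3 -m jog '[{"grip":0,"dx":-10,"dy":0,"dz":-45,"turn":0},{"grip":0,"dx":-10,"dy":0,"dz":-45,"turn":0},{"grip":0,"dx":-10,"dy":0,"dz":-45,"turn":0},{"grip":0,"dx":-10,"dy":0,"dz":-45,"turn":0},{"grip":0,"dx":-10,"dy":0,"dz":-45,"turn":0},{"grip":0,"dx":20,"dy":0,"dz":0,"turn":0},{"grip":0,"dx":0,"dy":0,"dz":0,"turn":0}]'; python3 - <<'E'
from h import *
s=robot.read_state();M=R.from_quat(s['eef_rot']).as_matrix();p=s['eef_pos'];print(p,s['joint_pos'],M.round(3),np.degrees(np.arcsin(M[0,2])))
print(M.T@(np.array([.47,-.12,.25])-p)*1000)
E
```

```text
time: 13.15
eef_pos: [0.476, 0.0034, 0.7288]
eef_rot: [0.013, 0.955, -0.03, 0.295]
wrist_force: [-1.2, -0.4, 0.3]
grip_width: 1.002
gripper_force: 0.0
[0.47597722 0.00335518 0.7288375 ] [-0.1900829   0.14204764  1.17818984  2.00652223  0.04213518 -0.1498405 ] [[-0.826  0.043  0.562]
 [ 0.007  0.998 -0.065]
 [-0.564 -0.05  -0.824]] 34.21334936901344
[274.06040949 -99.41349512 399.4313876 ]
```

```bash
python3 -m jog '[{"grip":0,"dx":20,"dy":-10,"dz":38,"turn":0},{"grip":0,"dx":20,"dy":-10,"dz":38,"turn":0},{"grip":0,"dx":20,"dy":-10,"dz":38,"turn":0},{"grip":0,"dx":20,"dy":-10,"dz":38,"turn":0},{"grip":0,"dx":20,"dy":-10,"dz":38,"turn":0},{"grip":0,"dx":20,"dy":-10,"dz":38,"turn":0},{"grip":0,"dx":20,"dy":-10,"dz":38,"turn":0},{"grip":0,"dx":20,"dy":-10,"dz":38,"turn":0},{"grip":0,"dx":20,"dy":-11,"dz":38,"turn":0},{"grip":0,"dx":20,"dy":-11,"dz":38,"turn":0}]'; python3 -m jog '[{"grip":0,"dx":20,"dy":-11,"dz":38,"turn":0},{"grip":0,"dx":20,"dy":-11,"dz":38,"turn":0},{"grip":0,"dx":0,"dy":0,"dz":0,"turn":0},{"grip":0,"dx":0,"dy":0,"dz":0,"turn":0}]';python3 - <<'E'
from h import *
s=robot.read_state();m=robot.camera_model('wrist');im=robot.get_image('wrist')
import pickle;pickle.dump((m,s),open('w3.pkl','wb'))
M=R.from_quat(s['eef_rot']).as_matrix();print(s['joint_pos'],M.round(3))
cv2.imwrite('pics/w3.png',im[:,:,::-1])
q=[.635,-.121,.1];print(pix('wrist',q,m),pix('wrist',[.63,-.237,.09],m),pix('wrist',[.63,-.05,.19],m))
E
```

```text
time: 14.15
eef_pos: [0.522, -0.1076, 0.3704]
eef_rot: [0.013, 0.955, -0.03, 0.295]
wrist_force: [0.9, -1.0, 0.1]
grip_width: 1.003
gripper_force: 0.0
time: 14.55
eef_pos: [0.5309, -0.1338, 0.2878]
eef_rot: [0.014, 0.955, -0.03, 0.295]
wrist_force: [-0.4, 0.0, 0.9]
grip_width: 1.001
gripper_force: 0.0
[-0.51225116 -0.09529191 -0.4962107   0.60517649  0.22015934 -0.4191375 ] [[-0.826  0.044  0.562]
 [ 0.009  0.998 -0.066]
 [-0.564 -0.049 -0.824]]
[346.0501903  158.22142198] [249.93371814 150.35686816] [418.96151974 218.61652688]
```

View pics/w3.png

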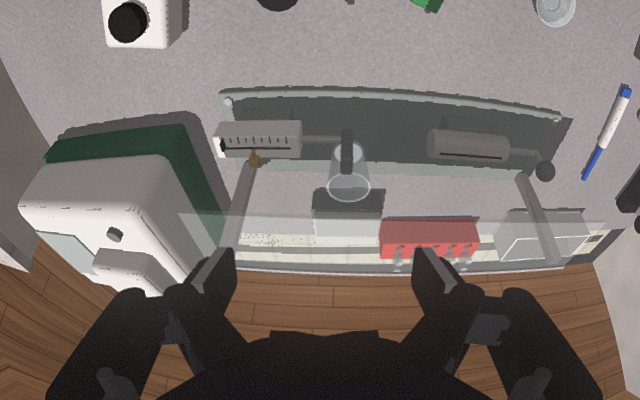

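```bash
python3 - <<'E'
import cv2
i=cv2.imread('pics/w3.png')
cv2.imwrite('pics/crop3.png',cv2.resize(i[110:185,205:365],None,fx=5,fy=5,interpolation=cv2.INTER_CUBIC))
E
```

```text
(no output)
```

View pics/crop3.png

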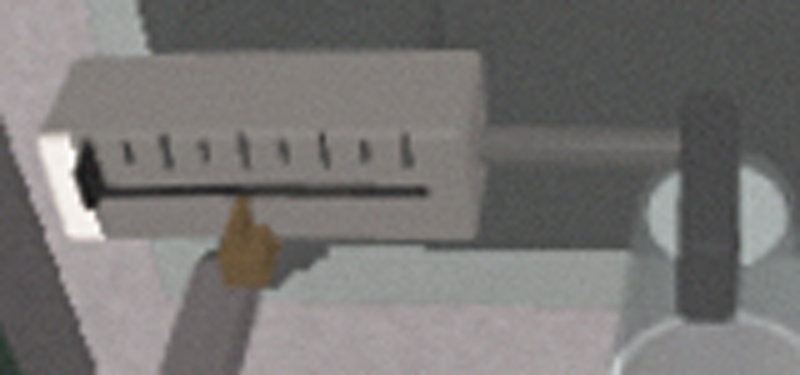

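```bash
python3 - <<'E'
from h import *
import pickle
m,s=pickle.load(open('w3.pkl','rb'));p=s['eef_pos'];M=R.from_quat(s['eef_rot']).as_matrix()
C=lambda u,v,z:at('wrist',205+u/5-.4,110+v/5-.4,z,m)
e=np.array([.028,.9996,0])
for n,a in dict(clip=(242,200,.092),cb=(250,270,.092),ptr_a=(86,150,.092),ptr_b=(95,205,.092),t1=(127,152,.082),t4=(243,150,.082),t8=(407,150,.082),hR0=(478,140,.082),hR1=(484,235,.082),padtop=(708,318,.114),padbot=(708,95,.056),slot=(430,190,.082)).items():
    q=C(*a);print(n,q.round(4),'along',(q@e).round(4))
P=np.array([.631,-.121,.100]);
print('tcp tgt',P+.019*M[:,2],'pre',M.T@(P+(.019-.09)*M[:,2]-p)*1000)
E
```

```text
clip [ 0.6272 -0.2321  0.092 ] along -0.2144
cb [ 0.6504 -0.2348  0.092 ] along -0.2165
ptr_a [ 0.6098 -0.268   0.092 ] along -0.2508
ptr_b [ 0.6273 -0.2705  0.092 ] along -0.2528
t1 [ 0.619  -0.2625  0.082 ] along -0.2451
t4 [ 0.6198 -0.2325  0.082 ] along -0.215
t8 [ 0.6211 -0.1921  0.082 ] along -0.1746
hR0 [ 0.6185 -0.1747  0.082 ] along -0.1574
hR1 [ 0.6486 -0.1762  0.082 ] along -0.1579
padtop [ 0.6456 -0.1208  0.114 ] along -0.1026
padbot [ 0.625  -0.1207  0.056 ] along -0.1032
slot [ 0.6338 -0.188   0.082 ] along -0.1702
tcp tgt [ 0.64168278 -0.12224678  0.08433719] pre [ 23.32643105  26.48460859 139.25649013]
```

```bash
python3 -m jog '[{"grip":0.45,"dx":3,"dy":4,"dz":20,"turn":0},{"grip":0.45,"dx":3,"dy":4,"dz":20,"turn":0},{"grip":0.45,"dx":3,"dy":4,"dz":20,"turn":0},{"grip":0.45,"dx":3,"dy":4,"dz":20,"turn":0},{"grip":0.45,"dx":3,"dy":4,"dz":20,"turn":0},{"grip":0.45,"dx":4,"dy":3,"dz":20,"turn":0},{"grip":0.45,"dx":4,"dy":3,"dz":19,"turn":0},{"grip":0.45,"dx":0,"dy":0,"dz":0,"turn":0},{"grip":0.45,"dx":0,"dy":0,"dz":0,"turn":0}]';python3 - <<'E'
from h import *
s=robot.read_state();p=s['eef_pos'];M=R.from_quat(s['eef_rot']).as_matrix()
m=robot.camera_model('wrist');im=robot.get_image('wrist')
import pickle;pickle.dump((m,s),open('w4.pkl','wb'))
cv2.imwrite('pics/w4.png',im[30:330,120:520,::-1].repeat(2,0).repeat(2,1))
P=np.array([.631,-.1205,.100]);print(M.round(3),M.T@(P+.019*M[:,2]-p)*1000)
E
```

```text
time: 15.5
eef_pos: [0.5914, -0.1163, 0.1594]
eef_rot: [0.013, 0.955, -0.03, 0.296]
wrist_force: [1.4, 0.9, 0.4]
grip_width: 0.549
gripper_force: 0.0
[[-0.825  0.044  0.564]
 [ 0.008  0.998 -0.066]
 [-0.565 -0.05  -0.823]] [ 0.90051089  0.50105254 90.46276622]
```

View pics/w4.png

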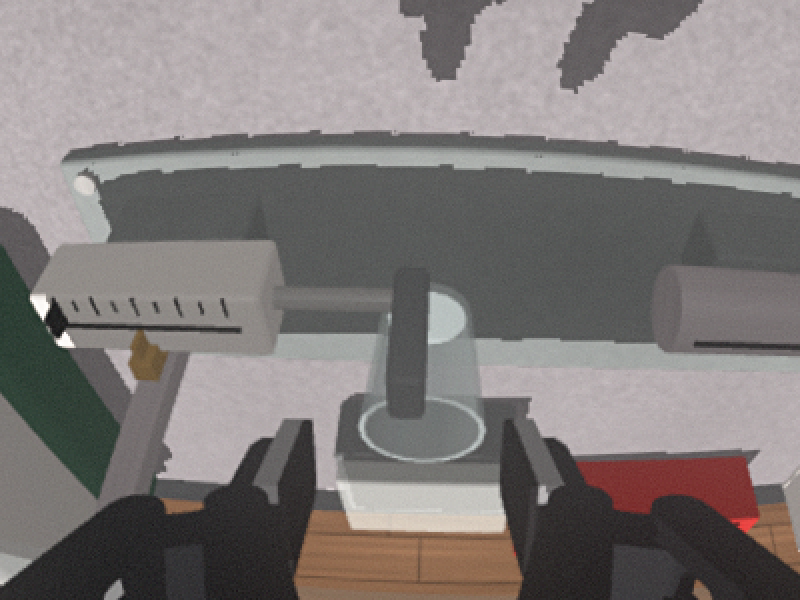

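The paddle at (406,345) lies midway between the fingers, clear of guard and housing. The clip tip is at (140,335), the pointer at (57,318), and the beaker rim is centred on (423,428).

```bash
python3 - <<'E'
from h import *
import pickle
m,s=pickle.load(open('w4.pkl','rb'))
C=lambda u,v,z:at('wrist',120+u/2-.25,30+v/2-.25,z,m)
e=np.array([.028,.9996,0])
for n,a in dict(clip=(137,334,.092),ptr_a=(52,300,.092),ptr_b=(60,330,.092),padtop=(406,412,.114),padtopfront=(409,268,.07),beak=(423,428,.087),beakb=(427,318,.014),hR=(275,240,.082),hR1=(283,340,.082),guard=(400,480,.185)).items():
    q=C(*a);print(n,q.round(4),'along',(q@e).round(4))
E
```

```text
clip [ 0.6256 -0.2296  0.092 ] along -0.212
ptr_a [ 0.6049 -0.2621  0.092 ] along -0.245
ptr_b [ 0.6233 -0.2678  0.092 ] along -0.2502
padtop [ 0.6422 -0.1207  0.114 ] along -0.1027
padtopfront [ 0.6121 -0.1205  0.07  ] along -0.1033
beak [ 0.6966 -0.1168  0.087 ] along -0.0972
beakb [ 0.7021 -0.1173  0.014 ] along -0.0976
hR [ 0.5872 -0.1646  0.082 ] along -0.1481
hR1 [ 0.6404 -0.1721  0.082 ] along -0.1541
guard [ 0.5574 -0.1143  0.185 ] along -0.0986
```

```bash
python3 -m jog '[{"grip":0.45,"dx":3,"dy":0,"dz":15,"turn":0},{"grip":0.45,"dx":0,"dy":0,"dz":15,"turn":0},{"grip":0.45,"dx":0,"dy":0,"dz":15,"turn":0},{"grip":0.45,"dx":0,"dy":0,"dz":15,"turn":0},{"grip":0.45,"dx":0,"dy":0,"dz":15,"turn":0},{"grip":0.45,"dx":0,"dy":0,"dz":15,"turn":0},{"grip":0.45,"dx":0,"dy":0,"dz":0,"turn":0}]'; python3 -m jog '[{"grip":0.7,"dx":0,"dy":0,"dz":0,"turn":0},{"grip":0.8,"dx":0,"dy":0,"dz":0,"turn":0},{"grip":1,"dx":0,"dy":0,"dz":0,"turn":0},{"grip":1,"dx":0,"dy":0,"dz":0,"turn":0},{"grip":1,"dx":0,"dy":0,"dz":0,"turn":0}]'; python3 - <<'E'
from h import *
s=robot.read_state();p=s['eef_pos'];M=R.from_quat(s['eef_rot']).as_matrix()
print(p,s['wrist_force'],M.T@np.array([.028,.9996,0]))
E
```

```text
time: 16.25
eef_pos: [0.6392, -0.1225, 0.0817]
eef_rot: [0.014, 0.955, -0.03, 0.295]
wrist_force: [0.6, 0.3, 0.7]
grip_width: 0.55
gripper_force: 0.0
time: 16.75
eef_pos: [0.6384, -0.1224, 0.0828]
eef_rot: [0.014, 0.955, -0.03, 0.296]
wrist_force: [-7.0, -2.9, 8.4]
grip_width: 0.153
gripper_force: 58.4
[ 0.6384425  -0.12236616  0.08277189] [-6.97710606 -2.89502587  8.3906065 ] [-0.01354251  0.99864853 -0.05001881]
```

```bash
python3 -m jog '[{"grip":1,"dx":0,"dy":3.4,"dz":-0.2,"turn":0},{"grip":1,"dx":-0.1,"dy":3.4,"dz":-0.2,"turn":0},{"grip":1,"dx":0,"dy":3.4,"dz":-0.2,"turn":0},{"grip":1,"dx":-0.1,"dy":3.4,"dz":-0.2,"turn":0},{"grip":1,"dx":0,"dy":3.4,"dz":-0.2,"turn":0},{"grip":1,"dx":-0.1,"dy":3.4,"dz":-0.2,"turn":0},{"grip":1,"dx":0,"dy":3.4,"dz":-0.2,"turn":0},{"grip":1,"dx":-0.1,"dy":3.4,"dz":-0.2,"turn":0},{"grip":1,"dx":0,"dy":3.4,"dz":-0.1,"turn":0},{"grip":1,"dx":-0.1,"dy":3.4,"dz":-0.1,"turn":0}]'; python3 -m jog '[{"grip":1,"dx":0,"dy":0,"dz":0,"turn":0},{"grip":1,"dx":0,"dy":0,"dz":0,"turn":0}]'; python3 - <<'E'
from h import *
s=robot.read_state();p=s['eef_pos'];print(p,s['wrist_force'],'moved',(p-np.array([.63844,-.12237,.0828]))@[.028,.9996,0])
m=robot.camera_model('wrist');im=robot.get_image('wrist')
import pickle;pickle.dump((m,s),open('w5.pkl','wb'))
c=pix('wrist',[.625,-.232,.092],m);print(c)
x,y=np.clip((c-[50,40]).astype(int),0,[520,320]);print(x,y)
cv2.imwrite('pics/w5.png',cv2.resize(im[y:y+75,x:x+100,::-1],None,fx=8,fy=8,interpolation=cv2.INTER_CUBIC))
E
```

```text
time: 17.75
eef_pos: [0.6394, -0.0886, 0.0828]
eef_rot: [0.015, 0.955, -0.03, 0.295]
wrist_force: [-4.8, -6.8, 6.0]
grip_width: 0.159
gripper_force: 59.2
time: 17.95
eef_pos: [0.6394, -0.0885, 0.0828]
eef_rot: [0.014, 0.955, -0.03, 0.296]
wrist_force: [-4.0, -5.1, 6.2]
grip_width: 0.155
gripper_force: 58.9
[ 0.63944173 -0.08854088  0.08281155] [-3.95744961 -5.10554257  6.21716181] moved 0.033843640631759896
[ 85.90602135 240.7190813 ]
35 200
```

View pics/w5.png

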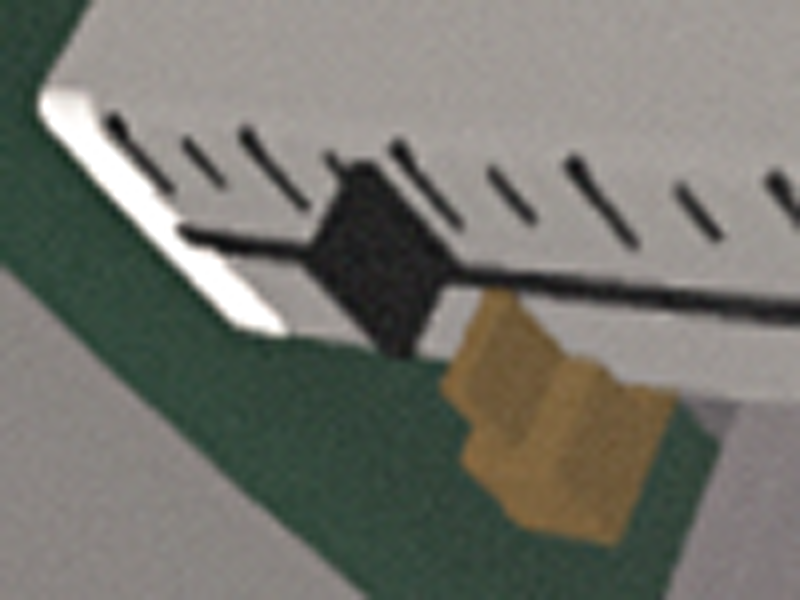

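The crop shows the black pointer blade still short of the clip. Its slot-end edge runs from (455,265) at the bottom to (405,355) at the top. The brass tip runs from (490–515,291) at the bottom to (443,384) at the top.

```bash
python3 - <<'E'
from h import *
import pickle
m,s=pickle.load(open('w5.pkl','rb'))
C=lambda u,v,z:at('wrist',35+u/8-.45,200+v/8-.45,z,m)
e=np.array([.028,.9996,0]);x=np.array([.9996,-.028,0])
for n,a in dict(p_bot=(455,265,.082),p_top=(405,355,.092),p_tipbotR=(375,160,.082),p_tipbotL=(347,175,.082),p_tiptop=(305,245,.092),c_botR=(515,292,.082),c_botL=(490,290,.082),c_top=(443,384,.092),tick=(427,188,.082),tickn=(511,195,.082),tickp=(602,201,.082),tick0=(140,152,.082),slotL=(180,232,.082)).items():
    q=C(*a);print(n,'along',(q@e*1000).round(1),'across',(q@x*1000).round(1))
E
```

```text
p_bot along -220.4 across 637.7
p_top along -218.8 across 635.6
p_tipbotR along -218.7 across 623.4
p_tipbotL along -224.4 across 625.9
p_tiptop along -218.2 across 620.6
c_botR along -215.4 across 640.9
c_botL along -218.7 across 641.0
c_top along -217.4 across 639.5
tick along -214.9 across 626.6
tickn along -204.9 across 626.5
tickp along -194.6 across 626.1
tick0 along -254.2 across 625.8
slotL along -260.3 across 638.1
```

```bash
python3 -m jog '[{"grip":1,"dx":0,"dy":1.2,"dz":0,"turn":0},{"grip":1,"dx":0,"dy":1.1,"dz":-0.1,"turn":0},{"grip":1,"dx":0,"dy":1.1,"dz":-0.1,"turn":0},{"grip":1,"dx":0,"dy":0,"dz":0,"turn":0},{"grip":1,"dx":0,"dy":0,"dz":0,"turn":0},{"grip":1,"dx":0,"dy":0,"dz":0,"turn":0}]'; python3 - <<'E'
from h import *
import pickle
s=robot.read_state();p=s['eef_pos'];print('moved',(p-np.array([.63844,-.12237,.0828]))@[.028,.9996,0])
m=robot.camera_model('wrist');im=robot.get_image('wrist')
pickle.dump((m,s,im),open('w6.pkl','wb'))
e=np.array([.028,.9996,0]);x=np.array([.9996,-.028,0])
S=8
m5,s5=pickle.load(open('w5.pkl','rb'))
o=(im,m,35,200)
c=cv2.resize(im[200:275,35:135],None,fx=S,fy=S,interpolation=cv2.INTER_CUBIC)
hsv=cv2.cvtColor(c,cv2.COLOR_RGB2HSV)
br=((hsv[...,0]>8)&(hsv[...,0]<28)&(hsv[...,1]>90)&(hsv[...,2]>60)).astype(np.uint8)
bk=(c.max(2)<65).astype(np.uint8); bk=cv2.morphologyEx(bk,cv2.MORPH_OPEN,np.ones((30,30)))
for n,k in(('brass',br),('black',bk)):
    cs,_=cv2.findContours(k,0,2)
    for q in cs:
        if cv2.contourArea(q)>2000:
            a=cv2.approxPolyDP(q,6,True)[:,0];print(n,cv2.contourArea(q),a.tolist())
E
```

```text
time: 18.6
eef_pos: [0.6396, -0.0853, 0.0828]
eef_rot: [0.015, 0.955, -0.03, 0.296]
wrist_force: [-2.5, -6.2, 4.8]
grip_width: 0.157
gripper_force: 58.9
moved 0.037089508973936265
brass 33284.0 [[464, 286], [415, 380], [447, 419], [437, 457], [501, 523], [586, 538], [647, 392], [597, 385], [566, 359], [543, 355], [482, 287]]
black 17227.0 [[357, 165], [344, 187], [333, 188], [314, 244], [314, 274], [371, 334], [385, 361], [414, 361], [437, 295], [451, 283], [451, 254], [388, 165]]
```

```bash
python3 - <<'E'
from h import *
import pickle
from scipy.optimize import minimize,least_squares
m,s,im=pickle.load(open('w6.pkl','rb'))
e=np.array([.028,.9996,0]);x=np.array([.9996,-.028,0]);Z=np.array([0,0,1.])
S=8
pj=lambda a,c,z:(pix('wrist',a*e+c*x+z*Z,m)-[35,200]+.45)*S
T=.0015
def f(v):
    a,c,z0,z1=v
    return np.r_[pj(a-T,c,z0)-[464,286],pj(a+T,c,z0)-[484,287],pj(a-T,c,z1)-[415,380]]
r=least_squares(f,[-.216,.640,.084,.093]);print('clip',r.x,r.fun.round(1))
c=cv2.resize(im[200:275,35:135],None,fx=S,fy=S,interpolation=cv2.INTER_CUBIC)
bk=(c.max(2)<75).astype(np.uint8);bk=cv2.morphologyEx(bk,cv2.MORPH_OPEN,cv2.getStructuringElement(2,(24,24)))
n,l,st,_=cv2.connectedComponentsWithStats(bk);bk=(l==1+st[1:,4].argmax()).astype(np.uint8)
def g(v):
    a,c0,c1,z0,z1=np.array(v)/1000
    P=np.array([pj(a+i,j,k) for i in(-T,T) for j in(c0,c1) for k in(z0,z1)])
    k=np.zeros_like(bk);cv2.fillConvexPoly(k,cv2.convexHull((P*16).astype(np.int32)),1,shift=4)
    return 1-(k&bk).sum()/(k|bk).sum()
for st in([-219,623,637,83,92],[-216,623,637,84,95],[-222,623,637,82,90]):
    r=minimize(g,st,method='Nelder-Mead',options=dict(maxiter=1500,xatol=.01,fatol=1e-5,initial_simplex=np.array([st]+[np.array(st)+d for d in 2*np.eye(5)])));print('ptr',r.x.round(1),r.fun)
E
```

```text
clip [-0.22849604  0.65046826  0.07638456  0.0865418 ] [-2.1 -1.4 -0.   0.4  2.1  1. ]
ptr [-224.5  629.2  651.    77.8  101.6] 0.5194917866234403
ptr [-213.7  620.9  641.2   83.4  105.9] 0.5200579388699658
ptr [-220.7  626.2  639.9   79.6   90.6] 0.743113513814772
```

```bash
python3 - <<'E'
from h import *
import pickle
from scipy.optimize import minimize,least_squares
m,s,im=pickle.load(open('w6.pkl','rb'))
e=np.array([.028,.9996,0]);x=np.array([.9996,-.028,0]);Z=np.array([0,0,1.])
S=8;T=.0015
pj=lambda a,c,z:(pix('wrist',a*e+c*x+z*Z,m)-[35,200]+.45)*S
for zz in(.082,.084,.086):
    f=lambda v:np.r_[pj(v[0]-T,v[1],zz)-[464,286],pj(v[0]+T,v[1],zz)-[484,287],pj(v[0]-T,v[1],v[2])-[415,380]]
    r=least_squares(f,[-.216,.640,.093]);print('clip',zz,r.x.round(4),r.fun.round(1))
c=cv2.resize(im[200:275,35:135],None,fx=S,fy=S,interpolation=cv2.INTER_CUBIC)
bk=(c.max(2)<65).astype(np.uint8);bk=cv2.morphologyEx(bk,cv2.MORPH_OPEN,cv2.getStructuringElement(2,(30,30)))
n,l,st,_=cv2.connectedComponentsWithStats(bk);print(st)
bk=(l==1+st[1:,4].argmax()).astype(np.uint8)
for z0 in(82,84,86):
  def g(v):
    a,c0,c1,z1=np.array(v)/1000
    P=np.array([pj(a+i,j,k) for i in(-T,T) for j in(c0,c1) for k in(z0/1000,z1)])
    k=np.zeros_like(bk);cv2.fillConvexPoly(k,cv2.convexHull((P*16).astype(np.int32)),1,shift=4)
    return 1-(k&bk).sum()/(k|bk).sum()
  st=np.array([-218,623,637,z0+9])
  r=minimize(g,st,method='Nelder-Mead',options=dict(maxiter=1500,xatol=.01,fatol=1e-5,initial_simplex=np.array([st]+[st+d for d in 2*np.eye(4)])));print('ptr',z0,r.x.round(1),r.fun)
E
```

```text
clip 0.082 [-0.2174  0.6408  0.0915] [-2.7 -1.4  1.   0.6  1.7  0.8]
clip 0.084 [-0.2134  0.6373  0.0932] [-2.9 -1.4  1.4  0.7  1.5  0.7]
clip 0.086 [-0.2094  0.6339  0.095 ] [-3.1 -1.4  1.8  0.8  1.3  0.6]
[[     0      0    800    600 462221]
 [   305    160    153    203  17779]]
ptr 82 [-216.3  623.5  635.3   92.1] 0.07171141849742335
ptr 84 [-212.4  620.6  632.3   94.1] 0.0882756437315323
ptr 86 [-208.3  617.4  629.    96.2] 0.1051052578053493
```

The model fit puts the pointer within about 1 mm of the clip, so I hold here for 2.3 s. Then I ease it home.

```bash
Z='{}'; python3 -m jog '[{"grip":1,"dx":0,"dy":-0.5,"dz":0,"turn":0},{"grip":1,"dx":0,"dy":0,"dz":0,"turn":0},{"grip":1,"dx":0,"dy":0,"dz":0,"turn":0},{"grip":1,"dx":0,"dy":0,"dz":0,"turn":0},{"grip":1,"dx":0,"dy":0,"dz":0,"turn":0},{"grip":1,"dx":0,"dy":0,"dz":0,"turn":0},{"grip":1,"dx":0,"dy":0,"dz":0,"turn":0},{"grip":1,"dx":0,"dy":0,"dz":0,"turn":0},{"grip":1,"dx":0,"dy":0,"dz":0,"turn":0},{"grip":1,"dx":0,"dy":0,"dz":0,"turn":0}]' >/dev/null; python3 -m jog '[{"grip":1,"dx":0,"dy":0,"dz":0,"turn":0},{"grip":1,"dx":0,"dy":0,"dz":0,"turn":0},{"grip":1,"dx":0,"dy":0,"dz":0,"turn":0},{"grip":1,"dx":0,"dy":0,"dz":0,"turn":0},{"grip":1,"dx":0,"dy":0,"dz":0,"turn":0},{"grip":1,"dx":0,"dy":0,"dz":0,"turn":0},{"grip":1,"dx":0,"dy":0,"dz":0,"turn":0},{"grip":1,"dx":0,"dy":0,"dz":0,"turn":0},{"grip":1,"dx":0,"dy":0,"dz":0,"turn":0},{"grip":1,"dx":0,"dy":0,"dz":0,"turn":0}]'; python3 -m jog '[{"grip":1,"dx":0,"dy":0,"dz":0,"turn":0},{"grip":1,"dx":0,"dy":0,"dz":0,"turn":0},{"grip":1,"dx":0,"dy":0,"dz":0,"turn":0}]'; python3 - <<'E'
from h import *
s=robot.read_state();p=s['eef_pos'];print('moved',(p-np.array([.63844,-.12237,.0828]))@[.028,.9996,0],s['wrist_force'])
E
```

```text
time: 20.65
eef_pos: [0.6395, -0.0859, 0.0828]
eef_rot: [0.015, 0.955, -0.03, 0.296]
wrist_force: [-3.2, -6.2, 4.0]
grip_width: 0.158
gripper_force: 58.8
time: 20.95
eef_pos: [0.6395, -0.0859, 0.0828]
eef_rot: [0.015, 0.955, -0.03, 0.296]
wrist_force: [-2.8, -6.1, 4.0]
grip_width: 0.157
gripper_force: 58.8
moved 0.036533428533682 [-2.81052744 -6.05846017  3.97662337]
```

```bash
python3 -m jog '[{"grip":1,"dx":0,"dy":-2.5,"dz":0.1,"turn":0},{"grip":1,"dx":0,"dy":-2.5,"dz":0.1,"turn":0},{"grip":1,"dx":0,"dy":-2.5,"dz":0.1,"turn":0},{"grip":1,"dx":0.1,"dy":-2.5,"dz":0.1,"turn":0},{"grip":1,"dx":0,"dy":-2.5,"dz":0.2,"turn":0},{"grip":1,"dx":0.1,"dy":-2.5,"dz":0.1,"turn":0},{"grip":1,"dx":0,"dy":-2.5,"dz":0.1,"turn":0},{"grip":1,"dx":0.1,"dy":-2.5,"dz":0.1,"turn":0},{"grip":1,"dx":0,"dy":-2.5,"dz":0.1,"turn":0},{"grip":1,"dx":0.1,"dy":-2.5,"dz":0.1,"turn":0}]'; python3 -m jog '[{"grip":1,"dx":0,"dy":-2.5,"dz":0.1,"turn":0},{"grip":1,"dx":0.1,"dy":-2.5,"dz":0.2,"turn":0},{"grip":1,"dx":0,"dy":-2.5,"dz":0.1,"turn":0},{"grip":1,"dx":0,"dy":-2,"dz":0.1,"turn":0},{"grip":1,"dx":0,"dy":-1,"dz":0,"turn":0},{"grip":1,"dx":0,"dy":-0.7,"dz":0,"turn":0},{"grip":1,"dx":0,"dy":-0.5,"dz":0,"turn":0},{"grip":1,"dx":0,"dy":0,"dz":0,"turn":0},{"grip":1,"dx":0,"dy":0,"dz":0,"turn":0}]'; python3 - <<'E'
from h import *
s=robot.read_state();p=s['eef_pos'];print('moved',(p-np.array([.63844,-.12237,.0828]))@[.028,.9996,0],s['wrist_force'])
E
```

```text
time: 21.95
eef_pos: [0.6387, -0.1106, 0.0828]
eef_rot: [0.014, 0.955, -0.03, 0.296]
wrist_force: [-2.3, -3.7, 4.9]
grip_width: 0.158
gripper_force: 58.4
time: 22.85
eef_pos: [0.6384, -0.1221, 0.0828]
eef_rot: [0.014, 0.955, -0.03, 0.295]
wrist_force: [-3.2, -3.1, 6.8]
grip_width: 0.154
gripper_force: 58.7
moved 0.00027305548826566924 [-3.20188267 -3.0663398   6.82697221]
```

```bash
python3 -m jog '[{"grip":1,"dx":0,"dy":-0.5,"dz":0,"turn":0},{"grip":1,"dx":0,"dy":-0.5,"dz":0,"turn":0},{"grip":1,"dx":0,"dy":0,"dz":0,"turn":0},{"grip":1,"dx":0,"dy":0,"dz":0,"turn":0}]'; python3 -m jog '[{"grip":1,"dx":0,"dy":-0.5,"dz":0,"turn":0},{"grip":1,"dx":0,"dy":-0.5,"dz":0,"turn":0},{"grip":1,"dx":0,"dy":0,"dz":0,"turn":0},{"grip":1,"dx":0,"dy":0,"dz":0,"turn":0}]'
```

```text
time: 23.25
eef_pos: [0.6384, -0.1226, 0.0828]
eef_rot: [0.014, 0.955, -0.029, 0.296]
wrist_force: [-3.6, 0.4, 6.0]
grip_width: 0.159
gripper_force: 58.6
time: 23.65
eef_pos: [0.6384, -0.1226, 0.0828]
eef_rot: [0.013, 0.955, -0.029, 0.296]
wrist_force: [-1.6, 7.3, 6.2]
grip_width: 0.154
gripper_force: 58.6
```

```bash
python3 -m jog '[{"grip":0.8,"dx":0,"dy":0.5,"dz":0,"turn":0},{"grip":0.6,"dx":0,"dy":0.5,"dz":0,"turn":0},{"grip":0.5,"dx":0,"dy":0,"dz":0,"turn":0},{"grip":0.45,"dx":0,"dy":0,"dz":0,"turn":0},{"grip":0.45,"dx":0,"dy":0,"dz":0,"turn":0},{"grip":0.45,"dx":0,"dy":0,"dz":-5,"turn":0},{"grip":0.45,"dx":0,"dy":0,"dz":-15,"turn":0},{"grip":0.45,"dx":0,"dy":0,"dz":-20,"turn":0},{"grip":0.45,"dx":0,"dy":0,"dz":-20,"turn":0},{"grip":0.45,"dx":0,"dy":0,"dz":-20,"turn":0}]'; python3 -m jog '[{"grip":0.45,"dx":0,"dy":0,"dz":-20,"turn":0},{"grip":0.45,"dx":0,"dy":0,"dz":-20,"turn":0},{"grip":0.45,"dx":0,"dy":0,"dz":-20,"turn":0},{"grip":0.45,"dx":0,"dy":0,"dz":0,"turn":0},{"grip":0.45,"dx":0,"dy":0,"dz":0,"turn":0}]'; python3 - <<'E'
from h import *
import pickle
m4,s4=pickle.load(open('w4.pkl','rb'))
m=robot.camera_model('wrist');im=robot.get_image('wrist')
# predicted pixels of home pointer/paddle/clip, compare with darkness / brass
hsv=cv2.cvtColor(im,cv2.COLOR_RGB2HSV)
br=((hsv[...,0]>8)&(hsv[...,0]<28)&(hsv[...,1]>90)&(hsv[...,2]>60)).astype(np.uint8);br[220:]=0
n,l,st,c=cv2.connectedComponentsWithStats(br);k=1+st[1:,4].argmax();print('brass',c[k],st[k])
e=np.array([.028,.9996,0])
u,v=c[k];print('clip along',at('wrist',u,v,.09,m)@e)
im4=cv2.imread('pics/w3.png');h4=cv2.cvtColor(im4,cv2.COLOR_BGR2HSV);b=((h4[...,0]>8)&(h4[...,0]<28)&(h4[...,1]>90)&(h4[...,2]>60)).astype(np.uint8);b[175:]=0;b[:,:200]=0
n,l,st,c=cv2.connectedComponentsWithStats(b);k=1+st[1:,4].argmax();m3,_=pickle.load(open('w3.pkl','rb'));print('before',c[k],at('wrist',*c[k],.09,m3)@e)
def black(i,m):
    q=pix('wrist',-.252*e+np.array([.625,0,0])+[0,0,.089],m).astype(int);w=i[q[1]-14:q[1]+15,q[0]-14:q[0]+15].max(2)<45
    y,x=np.nonzero(w);return at('wrist',q[0]-14+x.mean(),q[1]-14+y.mean(),.089,m)@e,w.sum()
print('ptr now',black(im,m),'before',black(im4,m3))
E
```

```text
time: 24.65
eef_pos: [0.5923, -0.1175, 0.1483]
eef_rot: [0.014, 0.955, -0.03, 0.295]
wrist_force: [0.2, -0.5, 0.3]
grip_width: 0.55
gripper_force: 0.0
time: 25.15
eef_pos: [0.5594, -0.1139, 0.1973]
eef_rot: [0.014, 0.955, -0.03, 0.295]
wrist_force: [-0.1, -0.8, 0.0]
grip_width: 0.549
gripper_force: 0.0
brass [212.67757009 199.67757009] [206 187  16  22 214]
clip along -0.21598355848592515
before [254.032 159.696] -0.21680645660183037
ptr now (np.float64(-0.2507223932415682), np.int64(37)) before (np.float64(-0.24922730098801868), np.int64(37))
```

```bash
python3 -c "
from plant import robot
print(robot.sign_off())"
```

```text
the job is handed in; nothing more can be done
None
```

I handed the job in at about 25 s: the isolator is off, and the paddle gauge was drawn level with the clip (about 1 mm by camera fit), held over 2 s and eased back home. The clip measured unmoved and the arm is clear, but the hand-in gave no verdict and I did not re-check the bystanders.

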